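Undo the left-hand burr nut of the seed mill

ROBOT

A 6-joint arm with a two-finger parallel gripper is mounted at the origin on the work surface. World frame = base frame: x ahead of the robot, y to its left, z up, the work surface at z = 0. Lengths are in m, angles in rad, forces in N, time in s.
With the tool pointing down it reaches from about 0.275 to 0.825 m from the base axis. Payload 5.2 kg.
Tool frame: the origin (TCP) lies midway between the tips of the shut fingers; the grasp point (between the pads) lies 19 mm behind it; z points along the fingers, y is the direction in which the jaws open and shut (so a half turn about z gives the same grasp; the last joint's range is limited). The gripper opens to 93 mm and grips with 3 to 60 N. Pads are 15 mm wide; open, the fingers measure 128 mm over their backs; the gripper's body (75 mm by 188 mm) begins 65 mm behind the grasp point.
Start: joints at [1.147, 0.259, 1.535, -0, 1.348, -0.203], TCP at [0.12, 0.537, 0.219] pointing down, gripper open.
Joint ranges: [-3.14, 3.14], [-0.91, 2.08], [0.19, 2.58], [-1.22, 4.36], [0.22, 2.71], [-3.12, 3.12]. Speed limits (rad/s): [2.57, 2.57, 3.14, 3.14, 3.14, 3.14].

INTERFACE

Orientations are given as a unit quaternion [w, x, y, z].
In Python, from bench import env gives the robot as it stands.
- The arm moves only by the tool send_rows, never from a script. Its argument "rows" is a list of rows, each a list of 5 numbers: the shift along the tool's x, y, z in cm, then the turn about the tool's z in rad, then the finger opening in cm, from 0 to 9.3. A call has exactly 10 rows; each row is the pose to reach, as a shift and turn from the pose commanded when the call began, along the tool's axes at that moment; what a row does not reach only later rows make up. A row lasts 1/10 s, in which the tool goes at most 50 mm and 8.59 degrees, less where a joint would pass 70% of its speed; a pose out of reach is approached as far as the arm can. A call with a gripper value outside its range is refused whole. The fingers move at their own pace and stop on an object; "force" is the grip in N (left out, the last holds). Time passes only in rows, so rows that repeat a pose let the fingers close, or fill a call up. It gives the time, the measured TCP pose, the force and the opening at its end, in the units of the state.
- env.sense(): the state, without advancing time (a new reading comes with each control period).
- env.grab_frame(name): name is "side" or "top" or "wrist"; returns a dict with "frame" (400x640x3 uint8, blue, green, red), "fx", "fy", "cx", "cy" (pixels), "xyz" and "orientation" of the camera in the world. Camera axes: x right, y down, z forward; pixel columns grow to the right and rows downward; lengths in m; the calibration is good to about 2 mm. The wrist camera is an equidistant fisheye: a pixel r from the principal point sees the ray r / f radians off the axis. A picture is of the moment at which its call begins. There is no depth.
- env.sign_off(): hands the job in, once; it reports no verdict.
Trained networks look in a picture, given as the dict that the camera call returned (one of the last four; its "shot" number tells which), for a name from the list of things; names that differ only in an ending like _2 or _b are one class to them, and where a whole thing is asked for, a point or a joint stands for the part that bears it (a point fixed in the world has none). Each returns a list of dicts, best first, with "p" (0 to 1); they miss things now and then, are a little off and sometimes report something else, mostly with a low value. They report only what shows in the picture. A call takes as long as a camera call. They do not tell look-alikes from the thing itself.
- env.trace(picture, target): "region" (400x640 bool, what is visible of it) and "extent" ([left, top, width, height] in pixels, round what is visible of it).
The state is a dict: "time_s": time; "joint_positions": joint angles; "qvel": joint speeds; "joint_efforts": joint torques, N m; "ee_pos": TCP position; "ee_rot": TCP orientation; "wrist_force": force on the tool from outside, world axes, zero at the start; "torque": the same for the moment, N m; "width": opening from 0.0 (shut) to 1.0 (fully open).
Only numpy, scipy, OpenCV 4.12 (cv2) and the standard library are available. Lean on these libraries where they do the work, as an engineer would, in place of code of your own. Each camera call takes 0.05 s, during which the arm holds its last target.

TASK

Two small white seed mills stand open on the bench. Unscrew the steel wing nut that holds the burr of one of them: it has a left-hand thread, so it loosens the opposite way from an ordinary nut and comes free within a quarter turn. Lift it off and leave it standing upright, wing up, in the middle of the scale's steel pan; do not turn the round knob of the other mill.

Things in the scene. Friction and masses are not known exactly. Their poses are not given: they have to be found in the camera images.
- nut_mid (a point): Centre of the steel wing nut, 58 mm tall, 0.12 kg: a round part 48 mm across, from 29 to 5 mm below this point, and on it an upright wing 12 mm thick, 46 long, 34 high, up to 29 mm above this point. x along the wing, y across its thickness, z up. Starts on the mill. Turned clockwise from above it is free at 50 to 100 degrees from its start (75 best), then lifts straight off.
- mill_chute_side (a point): Point on the wing nut's mill, 50 mm from its spindle axis towards its black chute, level with the top of the dark burr disc (78 mm above the bench) on which the nut sits. x points from here to the spindle, 16 mm tall; z up. Fixed white round housing, 112 mm wide. The wing starts along x. The nut turns easily, hardly rising; stops block it at 5 degrees counter-clockwise and 109 degrees clockwise.
- pan_floor (a point): Centre of the flat floor of the scale's round steel pan, on its upper surface, 34 mm above the bench. Floor about 124 mm across; the rim stands 16 mm above it and is 152 mm across outside. Fixed to the bench. z up.
- round_knob (a joint): Turn angle (rad, 0 at the start, positive counter-clockwise from above) of the round ribbed steel knob, 48 mm in diameter and 58 mm tall, on the other, otherwise identical mill. To be left alone.
There are look-alikes about, which are no part of the job. What is shaped like the part that bears nut_mid but purple or red is not meant.

How it is judged:
By the outcome, as a careful person would: the job done as asked, in the order asked, and still so for the second after the job is handed in, with the robot touching nothing.
It also fails if it takes over 42 s, if anything falls off the work surface, if the arm or the gripper's body presses on something with over 40 N, if the wrist force passes 120 N, or if a joint passes its speed limit or range.

## Working session

There is one attempt and no reset: what is moved stays moved. The work goes in short steps, Python scripts to look and compute and a tool call to move; the robot and the scene stay as the last step left them, time stands still between calls to the robot, and variables do not carry over. Pictures are saved under pics/ and viewed, and the job is handed in when it is done.

Besides the shell and the picture viewer there is one more tool, called after ">>>" as name([rows], argument=value, ...), one row to a line, values as JSON. send_rows: Moves the arm, as the interface text tells. Its arguments: {"type":"object","properties":{"rows":{"type":"array"},"force":{"type":"number"}},"required":["rows"]}

```bash
mkdir -p pics; ls; cat > h.py <<'E'
from bench import env
import numpy as np, cv2
from scipy.spatial.transform import Rotation as R
def rot(q): return R.from_quat([q[1],q[2],q[3],q[0]]).as_matrix()
def ray(c,u,v,fish=False):
    x=(u-c['cx'])/c['fx'];y=(v-c['cy'])/c['fy']
    if fish:
        r=np.hypot(x,y); s=np.sin(r)/r if r>1e-9 else 1
        d=np.array([x*s,y*s,np.cos(r)])
    else: d=np.array([x,y,1.])
    return np.array(c['xyz']),rot(c['orientation'])@d
def atz(c,u,v,z,fish=False):
    o,d=ray(c,u,v,fish); return o+d*(z-o[2])/d[2]
def proj(c,p,fish=False):
    q=rot(c['orientation']).T@(np.array(p)-np.array(c['xyz']))
    if fish:
        r=np.hypot(q[0],q[1]); t=np.arctan2(r,q[2]); k=t/max(r,1e-9)
        return c['cx']+c['fx']*q[0]*k, c['cy']+c['fy']*q[1]*k
    return c['cx']+c['fx']*q[0]/q[2], c['cy']+c['fy']*q[1]/q[2]
E
python3 - <<'E'
from h import *
s=env.sense();print({k:np.round(v,3).tolist() for k,v in s.items()})
for n in ['top','side','wrist']:
    c=env.grab_frame(n);cv2.imwrite(f'pics/{n}0.png',c['frame'])
    print(n,c['fx'],c['cx'],c['cy'],np.round(c['xyz'],3),np.round(rot(c['orientation']),3).tolist())
    for t in ['nut_mid','round_knob']:
        for d in env.trace(c,t): print(t,round(d['p'],2),d['extent'])
E
```

```text
pics
{'time_s': 0.0, 'joint_positions': [1.147, 0.259, 1.536, 0.0, 1.348, -0.203], 'qvel': [0.001, -0.001, -0.001, -0.0, 0.002, -0.0], 'joint_efforts': [-0.002, -43.73, -28.401, 0.072, 0.041, -0.0], 'ee_pos': [0.12, 0.536, 0.218], 'ee_rot': [-0.0, 0.11, 0.994, -0.001], 'wrist_force': [0.432, -0.295, -0.188], 'torque': [0.028, 0.009, -0.023], 'width': 1.001}
top 448.7427105914267 320.66134109611573 198.09864774614056 [0.474 0.001 0.982] [[0.005, -0.997, 0.08], [-1.0, -0.003, 0.014], [-0.014, -0.081, -0.997]]
nut_mid 0.95 [260.0, 164.4, 24.7, 23.0]
nut_mid 0.89 [342.6, 257.4, 23.4, 24.7]
nut_mid 0.78 [322.7, 126.6, 24.9, 24.5]
nut_mid 0.71 [317.4, 191.4, 27.2, 24.4]
nut_mid 0.56 [260.1, 204.9, 23.8, 20.5]
round_knob 0.97 [180.6, 195.8, 31.3, 30.4]
side 405.0182851069627 312.4957382211965 202.06274395267886 [ 0.161 -0.585  0.478] [[0.835, -0.259, 0.485], [-0.55, -0.394, 0.736], [0.0, -0.882, -0.472]]
nut_mid 0.9 [296.4, 188.3, 26.8, 36.5]
nut_mid 0.61 [260.9, 203.3, 21.8, 27.4]
nut_mid 0.57 [251.8, 254.5, 23.2, 43.7]
nut_mid 0.53 [230.5, 147.7, 25.3, 28.5]
round_knob 0.61 [234.0, 150.2, 19.4, 26.8]
wrist 309.70691628693146 322.4235166807291 204.59225467818922 [0.042 0.555 0.384] [[0.219, 0.936, 0.277], [0.976, -0.21, -0.062], [0.0, 0.284, -0.959]]
```

```bash
python3 - <<'E'
import cv2
for n in ['top','side']:
    a=cv2.imread(f'pics/{n}0.png'); cv2.imwrite(f'pics/{n}0b.png',cv2.resize(a[90:320,150:480] if n=='top' else a[110:340,170:500],None,fx=2.4,fy=2.4,interpolation=cv2.INTER_CUBIC))
E
```

```text
(no output)
```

View pics/top0.png

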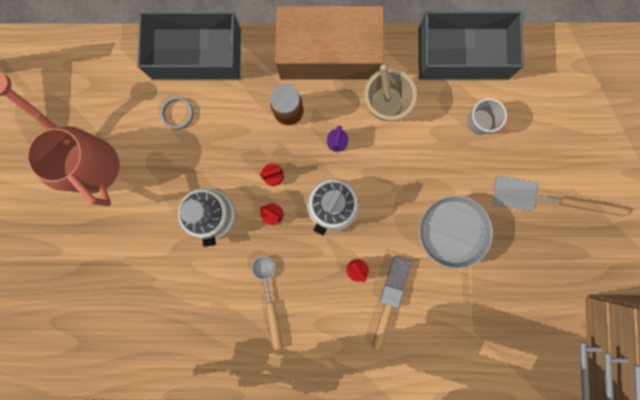

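View pics/top0b.png

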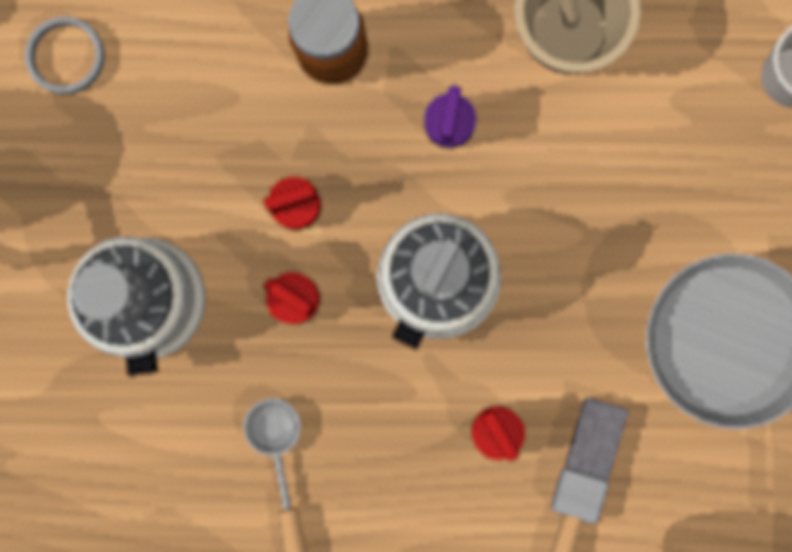

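View pics/side0b.png

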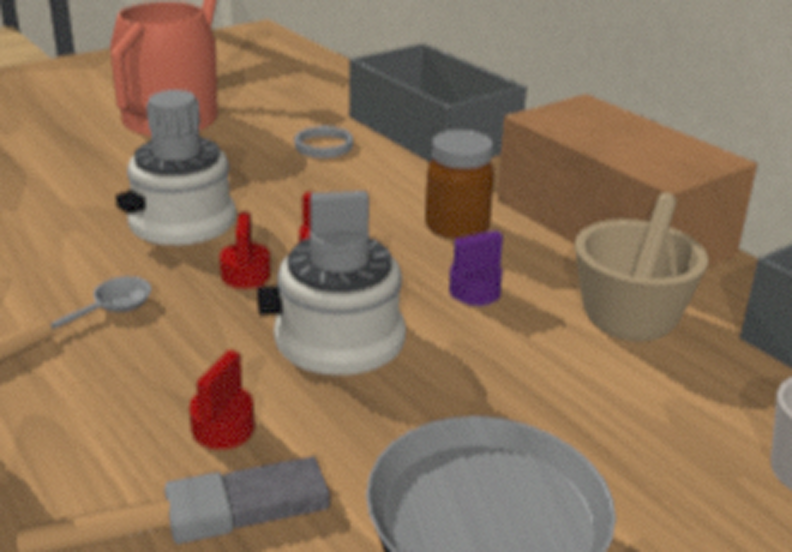

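The steel wing nut is on the middle mill (top image about (333,203), chute at (320,229)). Red look-alikes are at (272,175), (272,214) and (358,270), and a purple one at (338,140). The round-knob mill is at about (200,213), and the pan at (456,231). The only grey one with a wing, sitting on a mill, is the middle one. I'll measure it with both cameras.

```bash
cat > fit.py <<'E'
from h import *
from scipy.optimize import minimize
t=np.linspace(0,2*np.pi,40,endpoint=False)
cyl=np.concatenate([np.c_[.024*np.cos(t),.024*np.sin(t),0*t+z] for z in(-.029,-.005)])
wing=np.array([[a*.023,b*.006,z] for a in(-1,1) for b in(-1,1) for z in(-.005,.029)])
def sil(c,p,yaw,fish=False):
    m=np.zeros((400,640),np.uint8)
    Rz=R.from_euler('z',yaw).as_matrix()
    for P in(cyl,wing):
        uv=np.array([proj(c,Rz@q+p,fish) for q in P])
        h=cv2.convexHull(np.round(uv*16).astype(np.int32).reshape(-1,1,2))
        cv2.fillConvexPoly(m,h,255,cv2.LINE_AA,4)
    return m/255.
def iou(a,b): return np.minimum(a,b).sum()/np.maximum(a,b).sum()
E
python3 - <<'E'
from fit import *
ct=env.grab_frame('top');cs=env.grab_frame('side')
mt=[d for d in env.trace(ct,'nut_mid') if abs(d['extent'][0]-317)<8 and abs(d['extent'][1]-191)<8][0]['region'].astype(float)
ms=[d for d in env.trace(cs,'nut_mid') if abs(d['extent'][0]-296)<8 and abs(d['extent'][1]-188)<8][0]['region'].astype(float)
z=.107
p0=atz(ct,331,203,.12)[:2]; print(p0)
# chute dir
ch=atz(ct,320,229,.07)[:2]; 
def f(v): return 2-iou(sil(ct,[v[0],v[1],z],v[2]),mt)-iou(sil(cs,[v[0],v[1],z],v[2]),ms)
best=None
for y in np.arange(0,np.pi,.3):
    r=minimize(f,[*p0,y],method='Nelder-Mead',options=dict(initial_simplex=[[*p0,y],[p0[0]+.008,p0[1],y],[p0[0],p0[1]+.008,y],[p0[0],p0[1],y+.3]]))
    print(np.round(r.x,4),round(r.fun,3))
    if best is None or r.fun<best.fun: best=r
v=best.x
d=v[:2]-ch;print('chute dir yaw',np.arctan2(d[1],d[0]), ch)
outs=[]
for c,b in((ct,(290,160)),(cs,(265,160))):
    im=c['frame'].copy(); a=cv2.resize(im[b[1]:b[1]+80,b[0]:b[0]+80],None,fx=5,fy=5,interpolation=cv2.INTER_CUBIC)
    a0=a.copy()
    m=cv2.resize(sil(c,[v[0],v[1],z],v[2])[b[1]:b[1]+80,b[0]:b[0]+80],None,fx=5,fy=5)
    cc,_=cv2.findContours((m>.5).astype(np.uint8),0,2);cv2.drawContours(a,cc,-1,(0,255,0),1); outs.append(a)
cv2.imwrite('pics/fit0.png',np.hstack(outs))
# pan
hsv=cv2.cvtColor(ct['frame'],cv2.COLOR_BGR2HSV)
m=((hsv[...,1]<50)).astype(np.uint8); m[:, :410]=0;m[:,500:]=0;m[:185]=0;m[280:]=0
cc,_=cv2.findContours(m,0,2);k=max(cc,key=cv2.contourArea);e=cv2.fitEllipse(cv2.convexHull(k));print('pan ellipse',e, atz(ct,*e[0],.05))
for n in [(.034,.062),(.05,.076)]:
    pass
a=cv2.resize(ct['frame'][180:290,400:510],None,fx=5,fy=5);cv2.ellipse(a,((e[0][0]-400)*5,(e[0][1]-180)*5) and (( (e[0][0]-400)*5,(e[0][1]-180)*5),(e[1][0]*5,e[1][1]*5),e[2]),(0,255,0),1)
P=atz(ct,*e[0],.05)
for rr,zz in((.062,.034),(.076,.05)):
    q=np.array([proj(ct,[P[0]+rr*np.cos(s),P[1]+rr*np.sin(s),zz]) for s in np.linspace(0,6.28,60)])
    cv2.polylines(a,[np.int32((q-[400,180])*5)],True,(0,0,255),1)
cv2.imwrite('pics/pan0.png',a)
E
```

```text
[ 0.53427718 -0.00627413]
[ 0.5364 -0.011  -0.1038] 0.244
[ 0.536  -0.0113 -0.1184] 0.245
[ 0.5363 -0.0113 -0.07  ] 0.243
[ 0.5364 -0.0108  2.6484] 0.246
[ 0.5367 -0.0108  1.9636] 0.259
[ 0.5366 -0.0107  2.0864] 0.259
[ 0.5367 -0.0106  2.1615] 0.26
[ 0.5366 -0.0106  2.2895] 0.26
[ 0.5363 -0.0107  2.5501] 0.246
[ 0.5359 -0.0109  2.6709] 0.245
[ 0.5364 -0.0107  3.0607] 0.244
chute dir yaw -0.4787703603355715 [0.48484785 0.01544624]
pan ellipse ((455.8065185546875, 231.70985412597656), (71.73698425292969, 73.73108673095703), 115.75665283203125) [ 0.48072292 -0.26437533  0.05      ]
```

View pics/fit0.png

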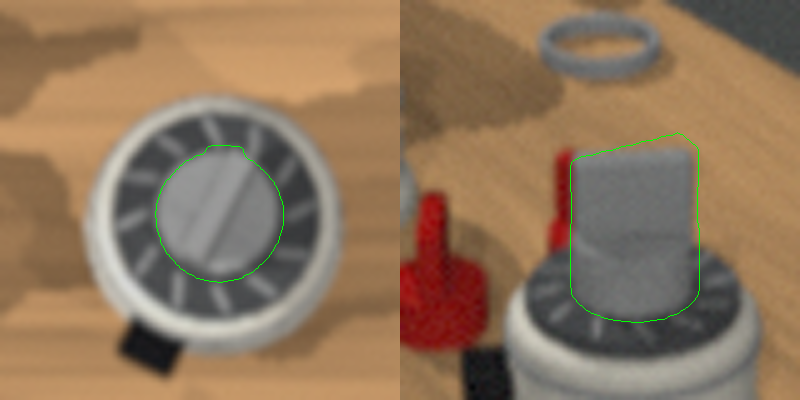

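View pics/pan0.png

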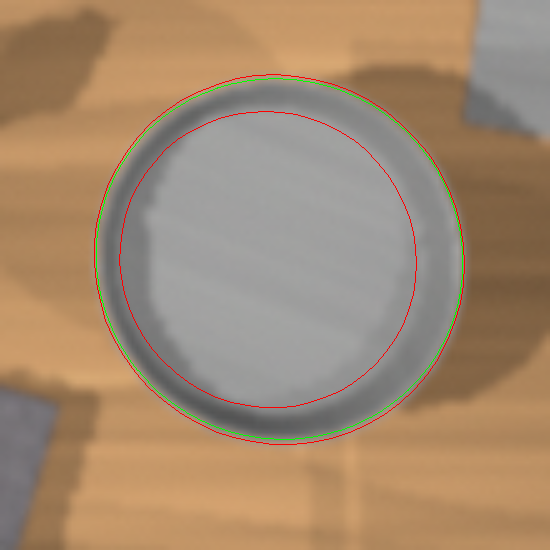

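Measured values:
- The nut is at about (0.536, -0.011), with the wing yaw about -0.43 rad.
- The pan is at (0.481, -0.264).

Next I hover above the nut.

>>> send_rows([
  [-2,-1.7,0,0.02,6],
  [-5,-4.2,0,0.04,6],
  [-8.5,-7.2,0,0.06,6],
  [-12,-10.1,0,0.08,6],
  [-15.5,-13,0,0.1,6],
  [-19,-16,0,0.12,6],
  [-22.5,-19,0,0.14,6],
  [-26,-22,0,0.16,6],
  [-29.5,-25,0,0.18,6],
  [-33,-28,0,0.2,6],
], force=20)

```text
time_s: 1.65
ee_pos: [0.382, 0.1895, 0.219]
ee_rot: [0.0, 0.209, 0.978, 0.0]
wrist_force: [0.7, 0.5, 0.3]
width: 0.645
```

```bash
cat > rel.py <<'E'
from h import *
import sys
def rel(target,yaw=None):
    s=env.sense();p=np.array(s['ee_pos']);M=rot(s['ee_rot'])
    y=np.arctan2(M[1,0],M[0,0])
    print('t',s['time_s'],'pos',np.round(p,4),'yaw',round(y,4),'tilt',np.round(M[:,2],4),'q',np.round(s['joint_positions'],2),'F',np.round(s['wrist_force'],1),'w',s['width'])
    print('shift cm',np.round(M.T@(np.array(target)-p)*100,2), 'turn', None if yaw is None else round(-(yaw-y),3))
if __name__=='__main__': rel(list(map(float,sys.argv[1:4])),float(sys.argv[4]))
E
python3 rel.py .536 -.011 .2 2.71
```

```text
t 1.65 pos [0.382  0.1895 0.219 ] yaw 2.7199 tilt [ 1.e-03  3.e-04 -1.e+00] q [ 0.2   0.03  1.81  0.    1.3  -0.95] F [0.7 0.5 0.3] w 0.6445907088146945
shift cm [-22.26 -11.99   1.91] turn 0.01
```

>>> send_rows([
  [-4,-2.2,0.4,0,6],
  [-8,-4.4,0.8,0,6],
  [-12,-6.6,1.2,0,6],
  [-16,-8.7,1.6,0,6],
  [-19.5,-10.6,1.8,0,6],
  [-21.5,-11.6,1.9,0,6],
  [-22.2,-12,1.9,0,6],
  [-22.2,-12,1.9,0,6],
  [-22.2,-12,1.9,0,6],
  [-22.2,-12,1.9,0,6],
])

```text
time_s: 2.65
ee_pos: [0.5339, -0.0077, 0.1999]
ee_rot: [-0.0, 0.208, 0.978, 0.0]
wrist_force: [-0.5, -0.3, -0.3]
width: 0.646
```

```bash
python3 - <<'E'
from fit import *
from rel import rel
rel([.536,-.011,.107],2.71)
for n in ['top','wrist']:
    c=env.grab_frame(n);cv2.imwrite(f'pics/{n}1.png',c['frame'])
    f=n=='wrist'
    a=c['frame'].copy()
    print(proj(c,[.536,-.011,.107],f))
    if f:
      m=sil(c,np.array([.536,-.011,.107]),-.43,f)
      cc,_=cv2.findContours((m>.5).astype(np.uint8),0,2)
      u,v=map(int,proj(c,[.536,-.011,.107],f)); 
      u0,v0=max(u-70,0),max(v-60,0)
      b=cv2.resize(a[v0:v0+120,u0:u0+140],None,fx=5,fy=5,interpolation=cv2.INTER_CUBIC)
      for k in cc: cv2.polylines(b,[((k.reshape(-1,2)-[u0,v0])*5+2).astype(np.int32)],True,(0,255,0),1)
      cv2.imwrite('pics/wfit1.png',b); print(u0,v0,b.shape)
E
```

```text
t 2.65 pos [ 0.5339 -0.0077  0.1999] yaw 2.7222 tilt [-1.e-04  3.e-04 -1.e+00] q [-0.22  0.24  1.6   0.    1.3  -1.38] F [-0.5 -0.3 -0.3] w 0.6455716352208828
shift cm [-0.32 -0.22  9.29] turn 0.012
(np.float64(333.36226797894125), np.float64(202.59207921527877))
(np.float64(319.40063212572176), np.float64(211.73965052146602))
249 151 (600, 700, 3)
```

View pics/wfit1.png

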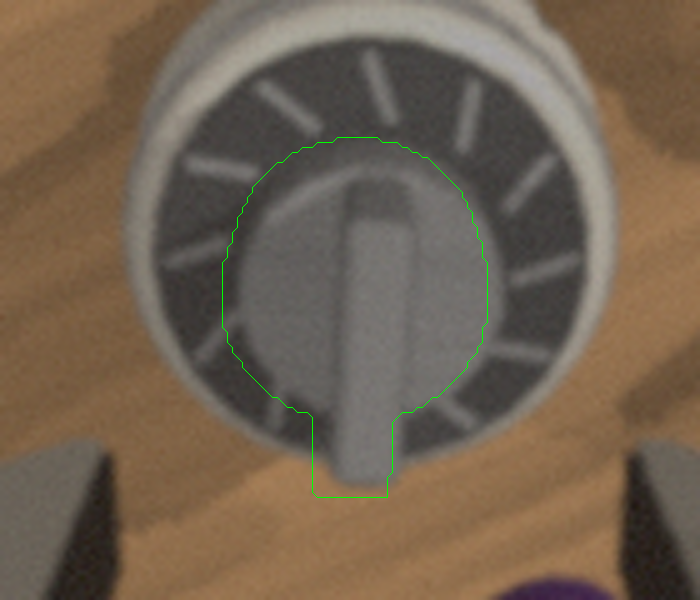

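View pics/wrist1.png

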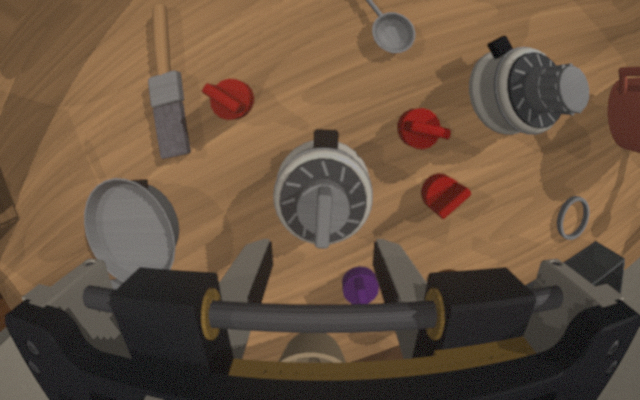

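The wrist view confirms it: a grey wing nut on the mill at (323,215), wing vertical in the picture. The prediction is about 3 px left of it, so I refine it with the mask.

```bash
python3 - <<'E'
from fit import *
c=env.grab_frame('wrist')
for d in env.trace(c,'nut_mid'): print(round(d['p'],2),d['extent'])
ds=[d for d in env.trace(c,'nut_mid') if abs(d['extent'][0]+d['extent'][2]/2-323)<20 and abs(d['extent'][1]+d['extent'][3]/2-215)<20]
m=ds[0]['region'].astype(float)
for zfix in (True,False):
  def f(v): return 1-iou(sil(c,[v[0],v[1],.107 if zfix else v[3]],v[2],True),m)
  x0=[.535,-.011,-.43]+([] if zfix else [.107])
  st=[.006,.006,.15,.008]
  S=[x0]+[[x+(st[i] if i==j else 0) for i,x in enumerate(x0)] for j in range(len(x0))]
  r=minimize(f,x0,method='Nelder-Mead',options=dict(initial_simplex=S,xatol=1e-5,fatol=1e-5)); print(np.round(r.x,4),r.fun)
  v=r.x; u0,v0=249,151
  b=cv2.resize(c['frame'][v0:v0+120,u0:u0+140],None,fx=5,fy=5,interpolation=cv2.INTER_CUBIC)
  for mm,col in((sil(c,[v[0],v[1],.107 if zfix else v[3]],v[2],True),(0,255,0)),(m,(0,0,255))):
    cc,_=cv2.findContours((mm>.5).astype(np.uint8),0,2)
    for k in cc: cv2.polylines(b,[((k.reshape(-1,2)-[u0,v0])*5+2).astype(np.int32)],True,col,1)
  cv2.imwrite(f'pics/wfit2_{int(zfix)}.png',b)
E
python3 rel.py .536 -.011 .107 2.71
```

```text
0.86 [342.4, 265.7, 37.3, 40.4]
0.85 [298.3, 176.4, 50.1, 72.3]
0.82 [395.5, 106.6, 56.9, 43.1]
0.66 [201.4, 77.3, 53.0, 42.4]
0.43 [83.8, 176.1, 95.3, 105.3]
[ 0.5371 -0.0089 -0.4151] 0.10303979791007611
[ 0.5417 -0.0102 -0.4721  0.0925] 0.03396468298326405
t 2.9 pos [ 0.5345 -0.0084  0.1999] yaw 2.7218 tilt [ 4.e-04 -0.e+00 -1.e+00] q [-0.22  0.24  1.6   0.    1.3  -1.38] F [ 0.1 -0.2 -1.1] w 0.6459858069778679
shift cm [-0.24 -0.18  9.29] turn 0.012
```

View pics/wfit2_1.png

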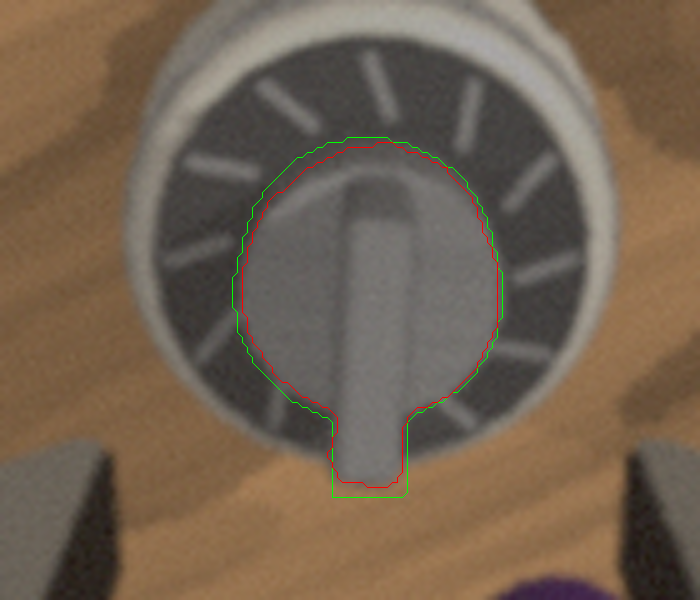

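```bash
python3 - <<'E'
from fit import *
c=env.grab_frame('side'); im=cv2.imread('pics/side0.png')
for z,col in((.107,(0,255,0)),(.0925,(0,0,255))):
    p=[.5365,-.0095,z]
    m=sil(c,p,-.42)
    if z==.107: b=cv2.resize(im[160:260,265:365],None,fx=6,fy=6,interpolation=cv2.INTER_CUBIC)
    m=cv2.resize(m[160:260,265:365],None,fx=6,fy=6)
    cc,_=cv2.findContours((m>.5).astype(np.uint8),0,2);cv2.drawContours(b,cc,-1,col,1)
# mill circle r=.056 at .06 ; disc at .078
q=np.array([proj(c,[.5365+.05*np.cos(s),-.0095+.05*np.sin(s),.078]) for s in np.linspace(0,6.28,60)])
cv2.polylines(b,[np.int32((q-[265,160])*6)],True,(255,0,0),1)
cv2.imwrite('pics/sfit3.png',b)
E
```

```text
(no output)
```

View pics/sfit3.png

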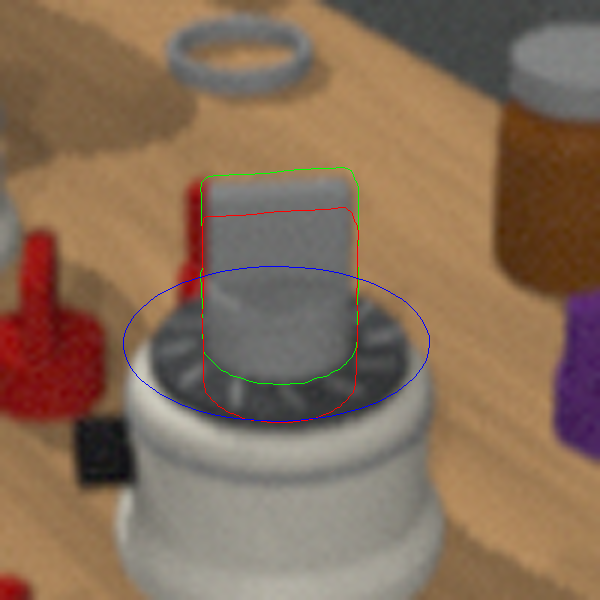

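>>> send_rows([
  [-0.2,0,1.5,0,5],
  [-0.2,0,3.5,0,5],
  [-0.2,0,5.5,0,5],
  [-0.2,0,7.5,0,5],
  [-0.2,0,8.6,0,5],
  [-0.2,0,9.1,0,5],
  [-0.2,0,9.1,0,5],
  [-0.2,0,9.1,0,5],
  [-0.2,0,9.1,0,5],
  [-0.2,0,9.1,0,5],
])

```text
time_s: 3.95
ee_pos: [0.537, -0.0099, 0.1094]
ee_rot: [0.001, 0.209, 0.978, -0.0]
wrist_force: [-0.3, 1.1, 0.3]
width: 0.538
```

```bash
python3 - <<'E'
from h import *
from rel import rel
rel([.5365,-.0095,.108],2.727)
w=env.grab_frame('wrist')['frame'];s=env.grab_frame('side')['frame']
cv2.imwrite('pics/d2.png',np.hstack([cv2.resize(w[140:300,240:400],(400,400)),cv2.resize(s[130:260,250:380],(400,400))]))
E
```

```text
t 3.95 pos [ 0.537  -0.0099  0.1094] yaw 2.7209 tilt [ 1.4e-03 -4.0e-04 -1.0e+00] q [-0.23  0.33  1.72 -0.    1.09 -1.38] F [-0.3  1.1  0.3] w 0.5378932387462707
shift cm [0.07 0.02 0.14] turn -0.006
```

View pics/d2.png

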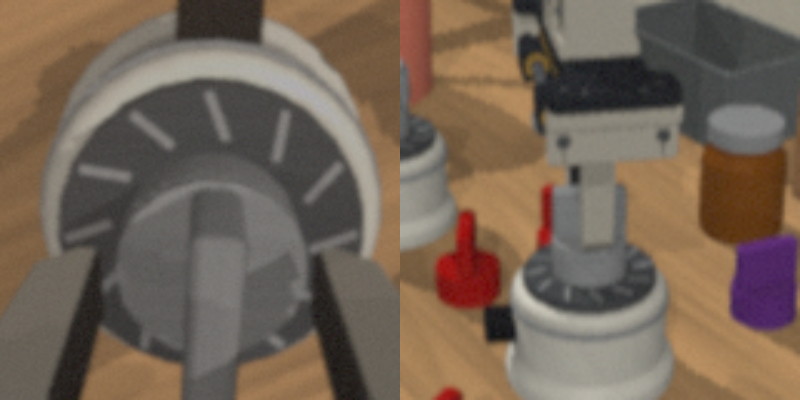

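The fingers straddle the wing centrally, with the tips just above the round part. I close the gripper.

>>> send_rows([
  [0,0,0.1,0,3],
  [0,0,0.1,0,1.8],
  [0,0,0.1,0,1],
  [0,0,0.1,0,0.6],
  [0,0,0.1,0,0.6],
  [0,0,0.1,0,0.6],
  [0,0,0.1,0,0.6],
  [0,0,0.1,0,0.6],
  [0,0,0.1,0,0.6],
  [0,0,0.1,0,0.6],
], force=25)

```text
time_s: 5.05
ee_pos: [0.5366, -0.0097, 0.1076]
ee_rot: [-0.0, 0.209, 0.978, 0.0]
wrist_force: [0.8, 1.3, -0.2]
width: 0.125
```

Gripped: the opening of about 12 mm matches the wing. I turn it 75° clockwise, which is positive about the downward tool z.

>>> send_rows([
  [0,0,0,0.08,0.6],
  [0,0,0,0.22,0.6],
  [0,0,0,0.36,0.6],
  [0,0,0,0.5,0.6],
  [0,0,0,0.64,0.6],
  [0,0,0,0.78,0.6],
  [0,0,0,0.92,0.6],
  [0,0,0,1.06,0.6],
  [0,0,0,1.2,0.6],
  [0,0,0,1.31,0.6],
])

```text
time_s: 6.05
ee_pos: [0.5366, -0.0101, 0.1076]
ee_rot: [0.0, 0.763, 0.646, -0.0]
wrist_force: [0.5, -0.3, -0.6]
width: 0.128
```

```bash
python3 - <<'E'
from h import *
from rel import rel
rel([.5365,-.0095,.18],2.727-1.31)
print(env.sense()['torque'])
s=env.grab_frame('side')['frame'];w=env.grab_frame('wrist')['frame']
cv2.imwrite('pics/d3.png',np.hstack([cv2.resize(w[140:300,240:400],(400,400)),cv2.resize(s[130:260,250:380],(400,400))]))
E
```

```text
t 6.05 pos [ 0.5366 -0.0101  0.1076] yaw 1.4055 tilt [ 1.e-04 -5.e-04 -1.e+00] q [-0.23  0.34  1.72 -0.    1.09 -0.06] F [ 0.5 -0.3 -0.6] w 0.1277877778447483
shift cm [ 0.06 -0.02 -7.24] turn -0.012
[-0.16183203 -0.02373169 -0.02920995]
```

View pics/d3.png

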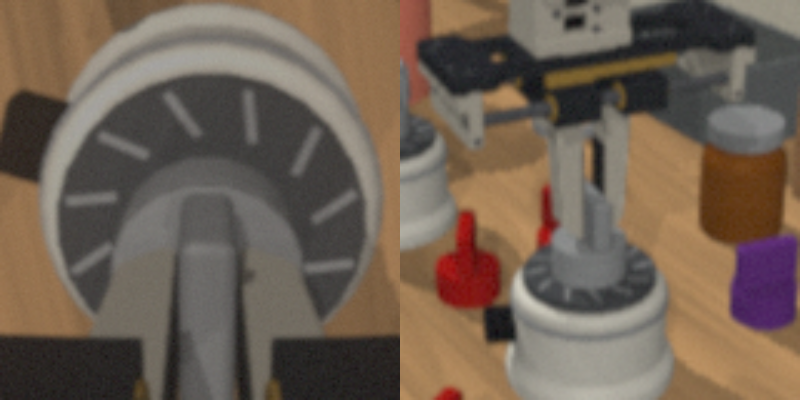

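The nut turned with the gripper through about 75°, and the wing is still between the pads. I lift it straight up, slowly at first.

>>> send_rows([
  [0,0,-0.3,0,0.6],
  [0,0,-0.8,0,0.6],
  [0,0,-1.4,0,0.6],
  [0,0,-2.2,0,0.6],
  [0,0,-3.2,0,0.6],
  [0,0,-4.3,0,0.6],
  [0,0,-5.4,0,0.6],
  [0,0,-6.2,0,0.6],
  [0,0,-6.5,0,0.6],
  [0,0,-6.5,0,0.6],
])

```text
time_s: 7.15
ee_pos: [0.5368, -0.0099, 0.1733]
ee_rot: [0.0, 0.761, 0.648, 0.0]
wrist_force: [0.6, 0.1, -1.6]
width: 0.127
```

```bash
python3 - <<'E'
from h import *
from rel import rel
rel([.481,-.264,.172],1.405)
s=env.grab_frame('side')['frame'];w=env.grab_frame('wrist')['frame']
cv2.imwrite('pics/d4.png',np.hstack([cv2.resize(w[140:300,240:400],(400,400)),cv2.resize(s[130:260,250:380],(400,400))]))
E
```

```text
t 7.15 pos [ 0.5368 -0.0099  0.1733] yaw 1.4108 tilt [ 1.e-03 -2.e-04 -1.e+00] q [-0.23  0.27  1.64  0.    1.24 -0.07] F [ 0.6  0.1 -1.6] w 0.12701142175950897
shift cm [-25.97  -1.46   0.13] turn 0.006
```

View pics/d4.png

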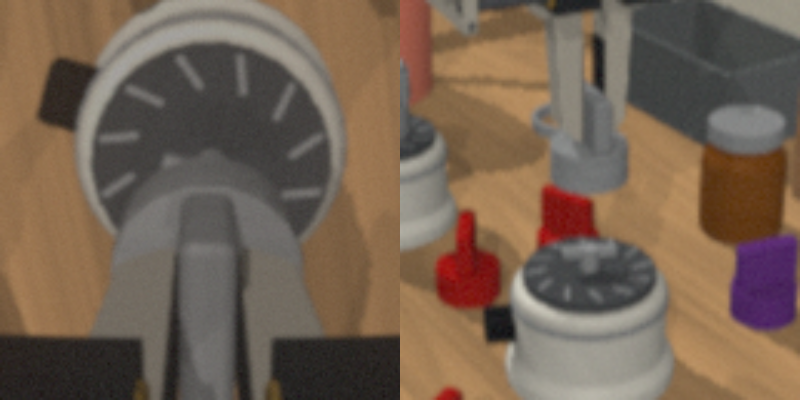

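The nut came off and hangs upright in the gripper. I carry it over the pan.

>>> send_rows([
  [-1.5,-0.1,0,0,0.6],
  [-4.5,-0.3,0,0,0.6],
  [-8,-0.5,0,0,0.6],
  [-11.5,-0.7,0,0,0.6],
  [-15,-0.9,0,0,0.6],
  [-18.5,-1.1,0,0,0.6],
  [-22,-1.3,0,0,0.6],
  [-24.5,-1.4,0,0,0.6],
  [-26,-1.5,0,0,0.6],
  [-26,-1.5,0,0,0.6],
])

```text
time_s: 8.25
ee_pos: [0.4794, -0.2661, 0.1721]
ee_rot: [-0.0, 0.762, 0.647, -0.0]
wrist_force: [-0.3, 0.3, -2.3]
width: 0.129
```

```bash
python3 - <<'E'
from h import *
from rel import rel
c=env.grab_frame('side');w=env.grab_frame('wrist')
rel([.481,-.264,.066],1.405)
def circ(c,f,a):
  for rr,z in((.062,.034),(.076,.05),(.024,.034)):
    q=np.array([proj(c,[.481+rr*np.cos(s),-.264+rr*np.sin(s),z],f) for s in np.linspace(0,6.28,60)])
    cv2.polylines(a,[np.int32(q*4)],True,(0,0,255),1,cv2.LINE_AA,2)
  return a
cv2.imwrite('pics/d5s.png',circ(c,False,c['frame'].copy()));cv2.imwrite('pics/d5w.png',circ(w,True,w['frame'].copy()))
E
```

```text
t 8.35 pos [ 0.48   -0.2636  0.1723] yaw 1.4101 tilt [-6.0e-04  1.2e-03 -1.0e+00] q [-0.71  0.29  1.61  0.    1.24 -0.55] F [-0.3 -0.4 -1.7] w 0.13092630912269954
shift cm [-0.03  0.12 10.63] turn 0.005
```

View pics/d5s.png

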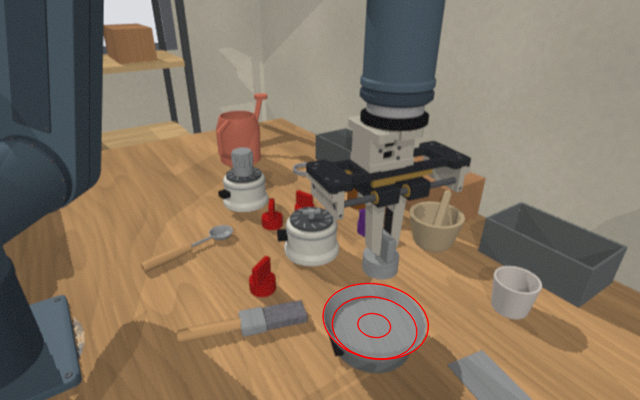

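View pics/d5w.png

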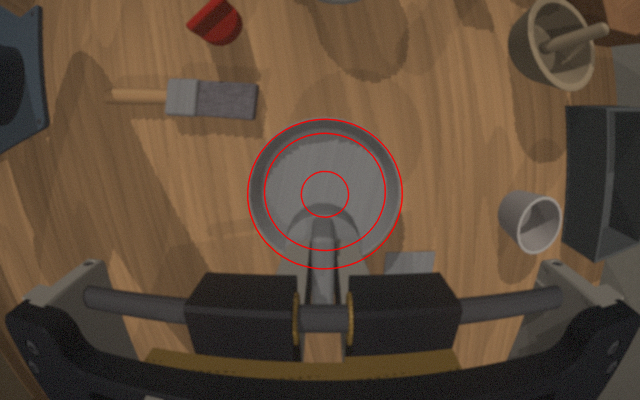

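In both views the predicted rim at (0.481, -0.264) overlays the pan. I descend.

>>> send_rows([
  [0,0.1,1,0,0.6],
  [0,0.1,2.8,0,0.6],
  [0,0.1,4.8,0,0.6],
  [0,0.1,6.6,0,0.6],
  [0,0.1,8,0,0.6],
  [0,0.1,9,0,0.6],
  [0,0.1,9.7,0,0.6],
  [0,0.1,10.2,0,0.6],
  [0,0.1,10.4,0,0.6],
  [0,0.1,10.4,0,0.6],
])

```text
time_s: 9.35
ee_pos: [0.4814, -0.2643, 0.0688]
ee_rot: [0.0, 0.761, 0.648, 0.0]
wrist_force: [-0.7, 0.5, -1.4]
width: 0.129
```

>>> send_rows([
  [0,0,0.05,0,0.6],
  [0,0,0.1,0,0.6],
  [0,0,0.15,0,0.6],
  [0,0,0.2,0,0.6],
  [0,0,0.25,0,0.6],
  [0,0,0.25,0,0.6],
  [0,0,0.25,0,0.6],
  [0,0,0.25,0,0.6],
  [0,0,0.25,0,0.6],
  [0,0,0.25,0,0.6],
])

```text
time_s: 10.35
ee_pos: [0.4813, -0.2643, 0.0662]
ee_rot: [-0.0, 0.761, 0.648, -0.0]
wrist_force: [-0.1, 0.8, -1.6]
width: 0.124
```

```bash
python3 - <<'E'
from h import *
from rel import rel
rel([.481,-.264,.066],1.405)
c=env.grab_frame('side')
cv2.imwrite('pics/d6.png',cv2.resize(c['frame'][230:390,300:460],(640,640)))
E
```

```text
t 10.35 pos [ 0.4813 -0.2643  0.0662] yaw 1.4108 tilt [-0. -0. -1.] q [-0.71  0.41  1.73 -0.    1.   -0.55] F [-0.1  0.8 -1.6] w 0.12414806818153822
shift cm [ 0.02 -0.03  0.02] turn 0.006
```

View pics/d6.png

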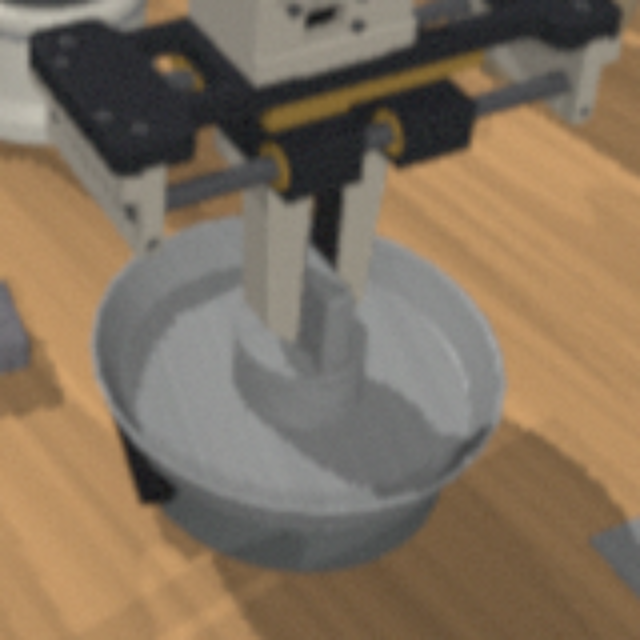

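Still in the air: the wrist force is only the nut's weight. I lower it the last 1–2 mm in small steps, watching the force.

>>> send_rows([
  [0,0,0.02,0,0.6],
  [0,0,0.04,0,0.6],
  [0,0,0.06,0,0.6],
  [0,0,0.08,0,0.6],
  [0,0,0.1,0,0.6],
  [0,0,0.12,0,0.6],
  [0,0,0.12,0,0.6],
  [0,0,0.12,0,0.6],
  [0,0,0.12,0,0.6],
  [0,0,0.12,0,0.6],
])

```text
time_s: 11.4
ee_pos: [0.4813, -0.2643, 0.065]
ee_rot: [0.0, 0.761, 0.648, -0.0]
wrist_force: [0.2, 0.6, -2.3]
width: 0.125
```

>>> send_rows([
  [0,0,0.01,0,0.6],
  [0,0,0.03,0,0.6],
  [0,0,0.04,0,0.6],
  [0,0,0.05,0,0.6],
  [0,0,0.06,0,0.6],
  [0,0,0.06,0,0.6],
  [0,0,0.06,0,0.6],
  [0,0,0.06,0,0.6],
  [0,0,0.06,0,0.6],
  [0,0,0.06,0,0.6],
])

```text
time_s: 12.4
ee_pos: [0.4813, -0.2643, 0.0643]
ee_rot: [0.0, 0.761, 0.648, 0.0]
wrist_force: [-0.2, 0.2, -1.2]
width: 0.127
```

>>> send_rows([
  [0,0,0.02,0,0.6],
  [0,0,0.04,0,0.6],
  [0,0,0.06,0,0.6],
  [0,0,0.08,0,0.6],
  [0,0,0.08,0,0.6],
  [0,0,0.08,0,0.6],
  [0,0,0.08,0,0.6],
  [0,0,0.08,0,0.6],
  [0,0,0.08,0,0.6],
  [0,0,0.08,0,0.6],
])

```text
time_s: 13.4
ee_pos: [0.4813, -0.2643, 0.0636]
ee_rot: [0.0, 0.761, 0.648, 0.0]
wrist_force: [-0.8, -0.3, 0.4]
width: 0.122
```

>>> send_rows([
  [0,0,0.02,0,0.6],
  [0,0,0.04,0,0.6],
  [0,0,0.05,0,0.6],
  [0,0,0.05,0,0.6],
  [0,0,0.05,0,0.6],
  [0,0,0.05,0,0.6],
  [0,0,0.05,0,0.6],
  [0,0,0.05,0,0.6],
  [0,0,0.05,0,0.6],
  [0,0,0.05,0,0.6],
])

```text
time_s: 14.4
ee_pos: [0.4813, -0.2643, 0.0636]
ee_rot: [0.0, 0.761, 0.648, -0.0]
wrist_force: [-1.4, 2.1, 5.1]
width: 0.126
```

Contact: 5 N upward and z has stopped at 0.0636. I release gently by opening a little.

>>> send_rows([
  [0,0,-0.03,0,0.9],
  [0,0,-0.03,0,1.2],
  [0,0,-0.03,0,1.5],
  [0,0,-0.03,0,2],
  [0,0,-0.03,0,2.5],
  [0,0,-0.03,0,3],
  [0,0,-0.03,0,3.5],
  [0,0,-0.03,0,4],
  [0,0,-0.03,0,4],
  [0,0,-0.03,0,4],
])

```text
time_s: 15.4
ee_pos: [0.4813, -0.2643, 0.0634]
ee_rot: [0.0, 0.761, 0.648, 0.0]
wrist_force: [0.2, -0.6, -0.6]
width: 0.43
```

```bash
python3 - <<'E'
from h import *
from rel import rel
rel([.481,-.264,.066],1.405)
c=env.grab_frame('side')['frame'];w=env.grab_frame('wrist')['frame']
cv2.imwrite('pics/d7.png',np.hstack([cv2.resize(w[140:300,240:400],(400,400)),cv2.resize(c[230:390,300:460],(400,400))]))
E
```

```text
t 15.4 pos [ 0.4813 -0.2643  0.0634] yaw 1.4108 tilt [ 1.e-04 -0.e+00 -1.e+00] q [-0.71  0.41  1.74  0.    1.   -0.55] F [ 0.2 -0.6 -0.6] w 0.43022847549030113
shift cm [ 0.03 -0.04 -0.26] turn 0.006
```

View pics/d7.png

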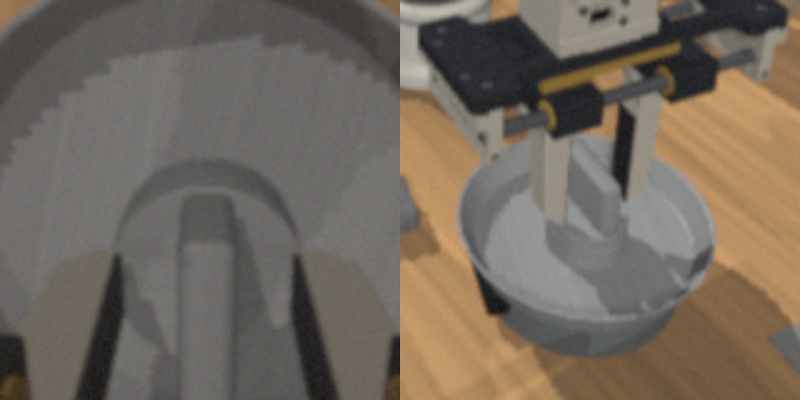

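The nut is standing free between the open fingers. I retreat upwards.

>>> send_rows([
  [0,0,-0.5,0,4],
  [0,0,-1.5,0,4],
  [0,0,-3,0,4],
  [0,0,-5,0,4],
  [0,0,-7.5,0,4],
  [0,0,-10,0,4],
  [0,0,-12.5,0,4],
  [0,0,-14.5,0,4],
  [0,0,-15,0,4],
  [0,0,-15,0,4],
])

```text
time_s: 16.5
ee_pos: [0.4817, -0.2646, 0.2145]
ee_rot: [0.001, 0.761, 0.648, 0.0]
wrist_force: [0.7, -1.3, -1.3]
width: 0.429
```

>>> send_rows([
  [1,0,0,0,4],
  [3,0,0,0,4],
  [6,0,0,0,4],
  [9,0,0,0,4],
  [12,0,0,0,4],
  [15,0,0,0,4],
  [17,0,0,0,4],
  [18,0,0,0,4],
  [18,0,0,0,4],
  [18,0,0,0,4],
])

```text
time_s: 17.5
ee_pos: [0.5097, -0.0868, 0.2128]
ee_rot: [-0.0, 0.761, 0.648, -0.0]
wrist_force: [-0.3, -0.5, 0.4]
width: 0.428
```

```bash
python3 - <<'E'
from h import *
from rel import rel
rel([.481,-.264,.066],1.405)
t=env.grab_frame('top');s=env.grab_frame('side')
o=[]
for c,b in((t,(395,170)),(s,(315,265))):
  im=c['frame'].copy()
  a=cv2.resize(im[b[1]:b[1]+120,b[0]:b[0]+120],(400,400),interpolation=cv2.INTER_CUBIC)
  for rr,z in((.024,.034),(.076,.05)):
    q=np.array([proj(c,[.481+rr*np.cos(k),-.264+rr*np.sin(k),z]) for k in np.linspace(0,6.28,60)])
    cv2.polylines(a,[np.int32((q-b)*400/120)],True,(0,0,255),1)
  o.append(a)
cv2.imwrite('pics/d8.png',np.hstack(o));cv2.imwrite('pics/top8.png',t['frame'])
E
```

```text
t 17.5 pos [ 0.5097 -0.0868  0.2128] yaw 1.4112 tilt [-1.e-03 -1.e-04 -1.e+00] q [-0.38  0.2   1.62 -0.    1.32 -0.22] F [-0.3 -0.5  0.4] w 0.42812236470058335
shift cm [-17.94  -0.    14.69] turn 0.006
```

View pics/d8.png

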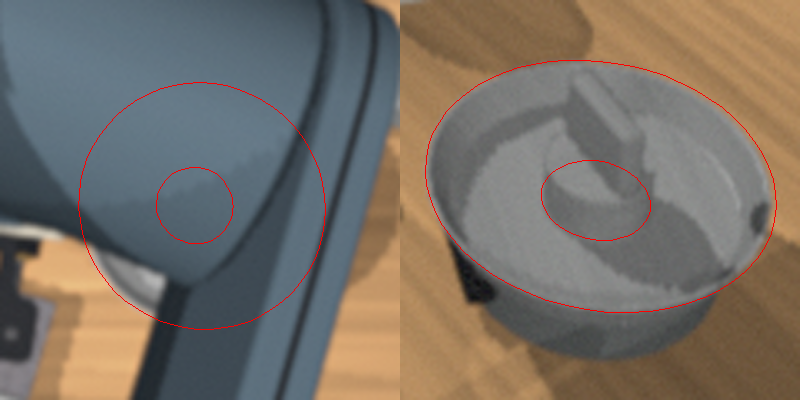

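View pics/top8.png

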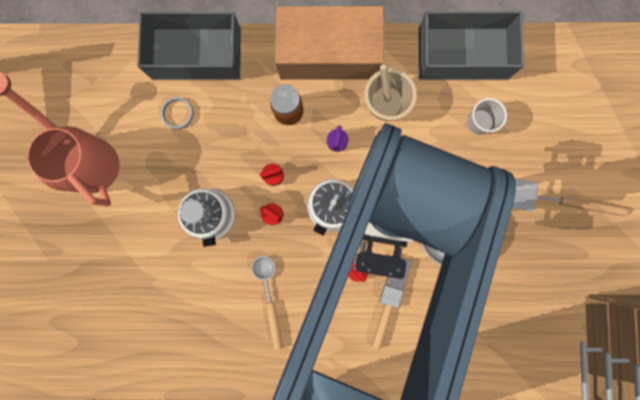

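The side view shows the nut upright, with its base on the predicted central circle. The arm is clear of everything and the round knob's mill looks unchanged.

```bash
python3 -c "
from bench import env
print(env.sign_off())"
```

```text
the job is handed in; nothing more can be done
None
```

The steel wing nut is off its mill and standing upright, wing up, in the middle of the scale's pan. I gripped it by the wing, turned it 75° clockwise, lifted it straight off and set it down with about 5 N of contact. Then I released it, backed the arm well clear and handed the job in at about 17.6 s.

- **Nut:** the last side picture shows it upright, with its base on the predicted centre of the pan, to within a few mm.
- **Other mill:** the arm never went near the round-knob mill, and it looks unchanged in the last top picture.
- **Checks that fell short:** the arm hid the pan in the last top picture, so the final centring check rests on the side view and the set-down pose (0.481, -0.264). The first mask fit from the top and side views gave a wrong wing yaw. I corrected it from the wing's edges and the wrist camera before gripping.

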